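Click the tube carousel onto the slanting spindle of the bench rotator

ROBOT

A 6-joint arm with a two-finger parallel gripper is mounted at the origin on a cart in front of the work surface, level with it; the furniture and walls round the work are solid. World frame = base frame: x ahead of the robot, y to its left, z up, the work surface at z = 0. Lengths are in mm, angles in rad, forces in N, time in s.
With the tool pointing down it reaches from about 375 to 825 mm from the base axis. Payload 5.5 kg.
Tool frame: the origin (TCP) lies midway between the tips of the shut fingers; the grasp point (between the pads) lies robot.pinch_z behind it (robot.pinch_z is the distance from the TCP to the grasp point, in mm); x points along the fingers, z is the direction in which the jaws open and shut, and the axes are right-handed (so a half turn about x gives the same grasp; the last joint's range is limited). The gripper opens to 85 mm and grips with 20 to 120 N. Pads are 22 mm wide; open, the fingers measure 114 mm over their backs; the gripper's body (76 mm by 85 mm) begins 54 mm behind the grasp point. The pads swing forward as they close: fully open they stand 13 mm farther back than shut.
Start: joints at [0, 0.314, -0.047, 1.21, 0, 1.571], TCP at [599.996, -0, 231.299] pointing down, gripper open.
Joint ranges: [-2.67, 2.67], [-0.69, 1.73], [-1.03, 1.25], [-2.08, 2.16], [-1.42, 1.45], [-3.14, 3.14]. Speed limits (rad/s): [2.39, 2.39, 3.01, 3.14, 3.14, 3.14].

INTERFACE

Orientations are given as a unit quaternion [x, y, z, w].
In Python, from cell import robot gives the robot as it stands. The module is installed in compiled form; this text tells all that it offers.
- The arm moves only by the tool play_rows, never from a script. Its argument "plan" is a list of rows, each a list of 7 numbers: the shift along the world's x, y, z in m, then the turn, a rotation vector about the world's x, y, z in degrees, then the gripper's target within -1 to 1 (shut at 1, half-way at 0, fully open at -1). In form: [[dx, dy, dz, ax, ay, az, jaw], ...]. A call has 1 to 10 rows; each row is the pose to reach, as a shift and turn from the pose commanded when the call began; what a row does not reach only later rows make up. A row lasts 1/10 s, in which the tool goes at most 50 mm and 8.59 degrees, less where a joint would pass 70% of its speed; a pose out of reach is approached as far as the arm can. A call with a gripper value outside its range is refused whole. The fingers move at their own pace and stop on an object; "grip_force" is the grip in N (left out, the last holds). Time passes only in rows, so rows that repeat a pose let the fingers close. It gives the time, the measured TCP pose, the force and the opening at its end, in the units of the state.
- robot.get_state(): the state, without advancing time (a new reading comes with each control period).
- robot.snapshot(name): name is "scene" or "side" or "wrist"; returns a dict with "frame" (400x640x3 uint8, red, green, blue), "intrinsics" (3x3 intrinsics, pixels), "R" (3x3) and "t" (3): a world point X has camera coordinates R X + t. Camera axes: x right, y down, z forward; pixel columns grow to the right and rows downward; lengths in mm; the calibration is good to about 2 mm. A picture is of the moment at which its call begins. There is no depth.
- robot.sign_off(): hands the job in, once; it reports no verdict.
The state is a dict: "time": time; "joint_positions": joint angles; "dq": joint speeds; "joint_efforts": joint torques, N m; "eef_pos": TCP position; "eef_rot": TCP orientation; "wrist_force": force on the tool from outside, world axes, zero at the start; "torque": the same for the moment, N m; "gripper_width": opening from 0.0 (shut) to 1.0 (fully open).
Only numpy, scipy, OpenCV 4.12 (cv2) and the standard library are available. Lean on these libraries where they do the work, as an engineer would, in place of code of your own. Each camera call takes 0.05 s, during which the arm holds its last target.

TASK

Set up the bench tube rotator: pick up the white tube carousel by its blue hub, slide the hub squarely down the slanting spindle and past the two sprung balls, feel for the angle at which the slot under the hub drops over the drive bar, and press it fully home against the flange, where the balls click out over the top of the hub. Leave the things standing round it where they are, and let go at the end.

Things in the scene. Friction and masses are not known exactly. Their poses are not given: they have to be found in the camera images.
- hub_centre (a point): Centre, half-way up, of the tube carousel's blue hub: an eight-sided sleeve 50 mm long, 38 mm across opposite flats; flats face +x, +y and every 45 degrees. z runs up the bore, which goes right through, 19 mm wide. Grip it by opposite flats, 10 to 50 mm above its foot. Loose, about 0.22 kg; at the start it lies flat on the bench, hub up, left or right of the rotator.
- hub_foot (a point): Centre of the hub's foot, 25 mm below the hub centre, same axes. Round it, level with the foot, is the carousel's flat white disc, 124 mm in diameter, 6 mm thick, with black rubber sockets 2 mm proud. Under the foot a cross-shaped slot 13.6 mm wide and 9.5 mm deep runs along x and y, so the hub fits the drive bar at every quarter turn.
- spindle_tip (a point): Tip of the rotator's spindle: a fixed-place polished steel rod, 16 mm thick, the last 8 mm tapering to 8 mm, leaning 30 degrees from vertical, to the robot's right and partly towards it. z points outwards along the rod; x and y do not turn with it. The rotator: white base 145 x 100 x 42 mm, immovable, with a grey motor drum between two cheeks; the disc clears them all.
- ball_level (a point): Point on the spindle's axis 14.3 mm below the tip, same axes: here two sprung steel balls stand out of the rod on opposite sides, to 12 mm from its axis. Pushing the hub past them along the rod takes about 8 to 12 N; then it slides with about 1 to 3 N. When the hub is fully home the balls click out over its top end and hold it.
- spindle_foot (a point): Foot of the spindle on its axis, 69 mm below the tip, same axes: face of the 40 mm steel flange against which the hub's foot is home. A brass drive bar 34 long, 9 wide, 8 mm high crosses the rod here at an angle that is not given. The geared spindle hardly turns. An unaligned hub stops 8 mm short; turned under light pressure it drops over the bar within about 5 degrees of it.
- sample_block: Blue block with coloured-cap sample tubes, 90 x 30 mm, 66 mm high over the caps, origin under its centre; stands on the side of the rotator where the carousel is not. Leave it alone.
- beaker: Glass beaker, 57 mm in diameter, 101 mm high, origin under its centre, behind the work on the left. Leave it alone.
- vial_left: Glass vial with white cap, 41 mm in diameter, 75 mm high, origin under its centre, behind the work on the right. Leave it alone.
- vial_right: Second glass vial of the same size beside it, origin under its centre. Leave it alone.
- timer: White bench timer lying in front of the rotator, 66 x 64 x 18 mm, origin under its centre. Leave it alone.

How it is judged:
By the outcome, as a careful person would: the job done as asked, in the order asked, and still so for the second after the job is handed in, with the robot touching nothing.
It also fails if it takes over 58 s, if anything falls off the work surface, if the arm or the gripper's body presses on something with over 40 N, if the wrist force passes 120 N, or if a joint passes its speed limit or range.

## Working session

There is one attempt and no reset: what is moved stays moved. The work goes in short steps, Python scripts to look and compute and a tool call to move; the robot and the scene stay as the last step left them, time stands still between calls to the robot, and variables do not carry over. Pictures are saved under pics/ and viewed, and the job is handed in when it is done.

Besides the shell and the picture viewer there is one more tool, called as name(argument=value, ...) on one line, values as JSON. play_rows: Moves the arm, as the interface text tells. Its arguments: {"type":"object","properties":{"plan":{"type":"array"},"grip_force":{"type":"number"}},"required":["plan"]}

```bash
mkdir -p pics; ls; python3 - <<'E'
from cell import robot
import cv2
print(robot.get_state(), robot.pinch_z)
for n in ["scene","side","wrist"]:
    s=robot.snapshot(n)
    cv2.imwrite(f"pics/{n}0.png",s["frame"][:,:,::-1])
    print(n,s["intrinsics"],s["R"],s["t"])
E
```

```text
pics
{'time': 0.0, 'joint_positions': array([ 5.21863550e-06,  3.14212844e-01, -4.80753369e-02,  1.21021213e+00,
        4.07952652e-06,  1.57078408e+00]), 'dq': array([ 0.00089341,  0.00139612,  0.00088641, -0.00158326,  0.00094941,
        0.00069479]), 'joint_efforts': array([ 1.69644722e-03, -5.39594257e+01,  3.39749372e+01,  1.94567809e-02,
        9.49871333e-05,  6.01428906e-05]), 'eef_pos': array([5.99417571e+02, 4.47805714e-03, 2.30444116e+02]), 'eef_rot': array([-4.72953367e-06,  7.07708974e-01,  7.61842803e-06,  7.06504075e-01]), 'wrist_force': array([-0.39002986,  0.04789278, -0.82161535]), 'torque': array([ 0.01748674, -0.03584869,  0.00185587]), 'gripper_width': 1.0004499604254662} 18.700000000000003
scene [[450.60633717   0.         322.1032313 ]
 [  0.         450.60633717 203.29436462]
 [  0.           0.           1.        ]] [[ 0.67648138 -0.73616891 -0.02069507]
 [-0.44744986 -0.38852708 -0.80550315]
 [ 0.58494578  0.55416789 -0.59223001]] [-368.0946368   326.83174104  878.99664769]
side [[456.59177734   0.         309.24418086]
 [  0.         456.59177734 194.61025763]
 [  0.           0.           1.        ]] [[-0.83571532 -0.54906007  0.01062734]
 [-0.29240819  0.42852254 -0.85490694]
 [ 0.46484121 -0.71756635 -0.51867251]] [416.02972193 265.7564535  868.85099953]
wrist [[298.64221152   0.         318.27115438]
 [  0.         298.64221152 195.21297074]
 [  0.           0.           1.        ]] [[ 9.99998336e-01  1.21411792e-03 -1.36134329e-03]
 [ 1.54640389e-03 -9.60093218e-01  2.79675922e-01]
 [-9.67456910e-04 -2.79677561e-01 -9.60093498e-01]] [-598.46244453  -36.60403282  378.12782602]
```

View pics/scene0.png

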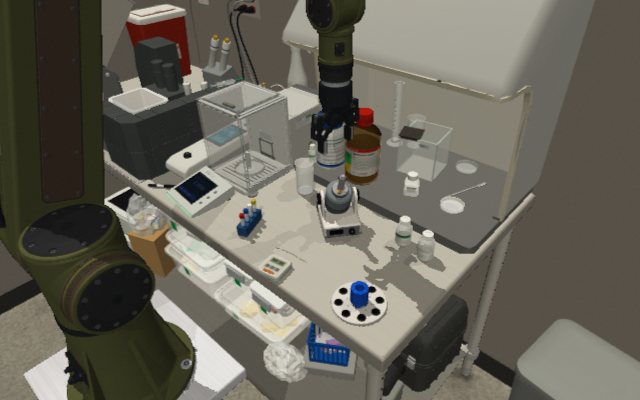

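View pics/side0.png

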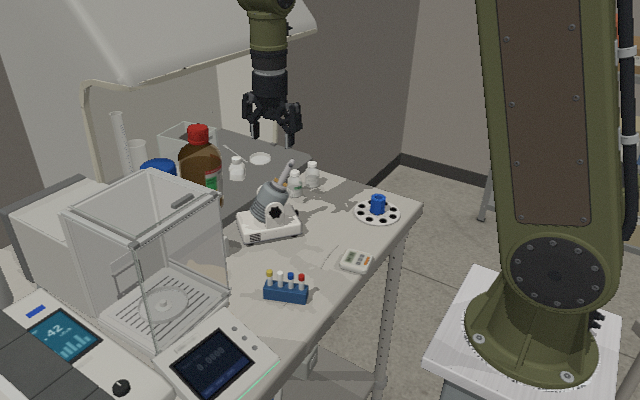

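View pics/wrist0.png

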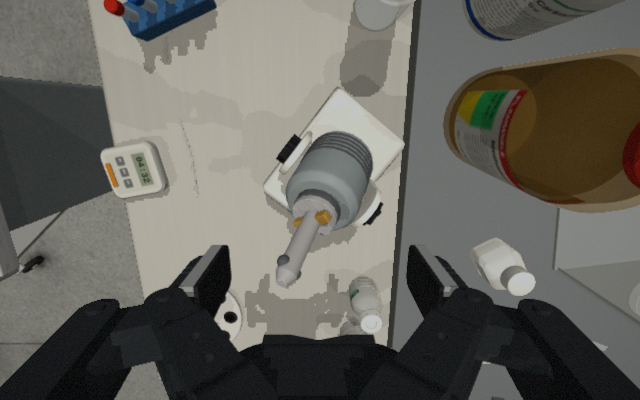

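```bash
python3 - <<'E'
import cv2,numpy as np
a=cv2.imread('pics/scene0.png');b=cv2.imread('pics/side0.png');c=cv2.imread('pics/wrist0.png')
def cr(im,x,y,w,h,f,n): cv2.imwrite(n,cv2.resize(im[y:y+h,x:x+w],None,fx=f,fy=f,interpolation=cv2.INTER_CUBIC))
cr(a,300,160,100,90,6.0,'pics/c1.png'); cr(a,320,260,80,75,8,'pics/c2.png')
cr(b,230,150,100,100,6,'pics/c3.png'); cr(b,340,180,80,60,8,'pics/c4.png')
cr(c,250,120,140,180,3.3,'pics/c5.png')
E
```

```text
(no output)
```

View pics/c1.png

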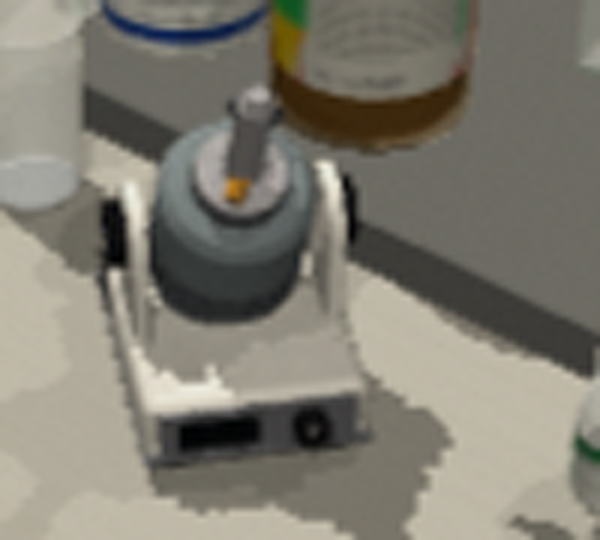

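View pics/c2.png

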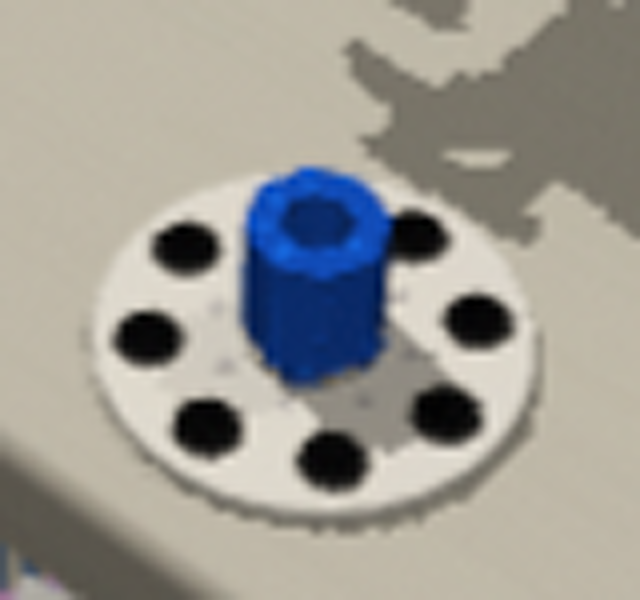

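View pics/c3.png

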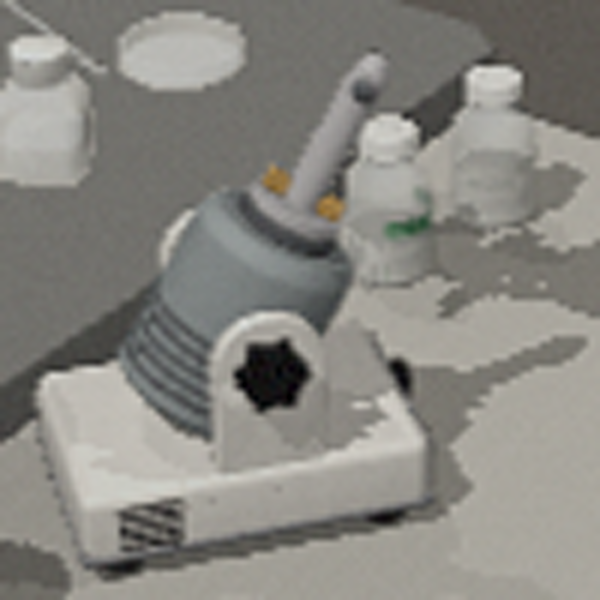

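View pics/c4.png

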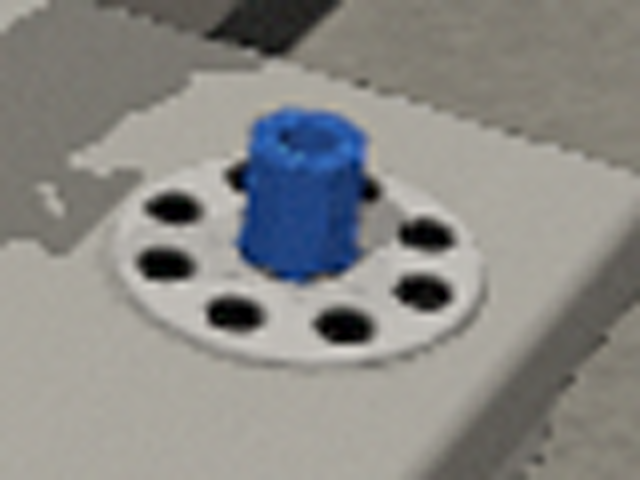

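View pics/c5.png

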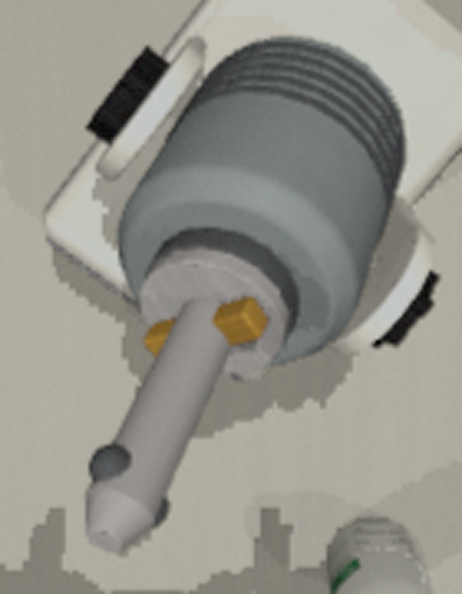

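```bash
cat > h.py <<'E'
import numpy as np, cv2
from scipy.optimize import least_squares
from scipy.spatial.transform import Rotation as Ro
CAM={'scene':(450.60633717,322.1032313,203.29436462,np.array([[ 0.67648138,-0.73616891,-0.02069507],[-0.44744986,-0.38852708,-0.80550315],[0.58494578,0.55416789,-0.59223001]]),np.array([-368.0946368,326.83174104,878.99664769])),
'side':(456.59177734,309.24418086,194.61025763,np.array([[-0.83571532,-0.54906007,0.01062734],[-0.29240819,0.42852254,-0.85490694],[0.46484121,-0.71756635,-0.51867251]]),np.array([416.02972193,265.7564535,868.85099953])),
'w0':(298.64221152,318.27115438,195.21297074,np.array([[9.99998336e-01,1.21411792e-03,-1.36134329e-03],[1.54640389e-03,-9.60093218e-01,2.79675922e-01],[-9.67456910e-04,-2.79677561e-01,-9.60093498e-01]]),np.array([-598.46244453,-36.60403282,378.12782602]))}
def proj(c,X):
    f,cx,cy,R,t=CAM[c] if isinstance(c,str) else c
    p=np.atleast_2d(X)@R.T+t
    return np.c_[cx+f*p[:,0]/p[:,2],cy+f*p[:,1]/p[:,2]]
def axis(az): return np.array([.5*np.cos(az),.5*np.sin(az),np.sqrt(.75)])
def camof(s):
    K=s['intrinsics'];return (K[0,0],K[0,2],K[1,2],np.array(s['R']),np.array(s['t']))
E
python3 - <<'E'
from h import *
for c in CAM: print(c,-CAM[c][3].T@CAM[c][4])
tipo={'scene':(343,175.8),'side':(292.3,160.3),'w0':(282.4,283.6)}
foot={'scene':(340.5,190.8),'side':(281.3,183.3),'w0':(312,216)}
def res(p):
    a=axis(p[3]);r=[]
    for c in CAM:
        r+=list((proj(c,p[:3])[0]-tipo[c])); r+=list((proj(c,p[:3]-69*a)[0]-foot[c])*.7)
    return r
s=least_squares(res,[600,-70,200,np.radians(-110)])
print(s.x,np.degrees(s.x[3]),np.round(s.fun,1))
# carousel: disc centre/hub top
top={'scene':(320+317/8,260+222/8),'side':(340+308/8,180+138/8)}
base={'scene':(320+315/8,260+342/8),'side':(340+302/8,180+258/8)}
def res2(p):
    r=[]
    for c in top: r+=list(proj(c,[p[0],p[1],50])[0]-top[c]); r+=list(proj(c,[p[0],p[1],6])[0]-base[c])
    return r
s2=least_squares(res2,[600,-250]);print(s2.x,np.round(s2.fun,1))
# sockets: angles in scene picks, side picks
sc=np.array([(185,248),(148,338),(208,427),(332,460),(446,414),(478,321),(412,236)])/8+[320,260]
sd=np.array([(173,208),(165,264),(234,314),(343,325),(422,292),(426,234)])/8+[340,180]
def unp(c,uv,z):
    f,cx,cy,R,t=CAM[c];d=np.c_[(uv[:,0]-cx)/f,(uv[:,1]-cy)/f,np.ones(len(uv))]@R;C=-R.T@t
    return C+d*((z-C[2])/d[:,2])[:,None]
for c,q in (('scene',sc),('side',sd)):
    P=unp(c,q,8)[:,:2]
    m,r=cv2.minEnclosingCircle(P.astype(np.float32).reshape(-1,1,2)); A=np.c_[2*P,np.ones(len(P))];k=np.linalg.lstsq(A,(P**2).sum(1),rcond=None)[0]
    d=P-k[:2];print(c,k[:2],np.hypot(*d.T).round(1),np.degrees(np.arctan2(d[:,1],d[:,0])).round(1))
E
```

```text
scene [-118.91539506 -631.10856312  776.2144461 ]
side [ 21.51402581 738.0009182  673.42487588]
w0 [598.88387569  71.33718844 372.46062097]
[573.73685024 -46.62658622 188.60613276  -2.1809029 ] -124.95653189917778 [ 0.2  0.8 -0.6 -1.   1.7 -1.2 -0.5  0.4  0.2 -0.3  0.2 -0. ]
[ 423.71344256 -221.13948512] [-0.4  0.1 -0.7 -1.1  0.8 -1.   0.1 -2. ]
scene [ 424.07976488 -221.98063835] [45.9 45.8 45.7 45.8 45.7 46.  45.5] [  90.9  135.7 -179.3 -134.8  -89.5  -45.     0.6]
side [ 422.58423946 -213.47598983] [45.6 45.6 46.1 45.5 45.5 45.9] [   0.8   45.8   90.5  135.4  180.  -134.4]
```

```bash
python3 - <<'E'
from h import *
f,cx,cy,R,t=CAM['w0']
T=np.array([599.4,0,230.4]);print(R@T+t)
a=axis(-2.1809);tip=np.array([573.7,-46.6,188.6])
fw=R[2]; ax=np.cross(fw,-a);ang=np.degrees(np.arcsin(np.linalg.norm(ax)));rv=ax/np.linalg.norm(ax)*ang
print(rv,ang)
for frac in (1,.7):
  Q=Ro.from_rotvec(np.radians(rv*frac)).as_matrix()
  C0=-R.T@t
  for d in (180,220):
    fwd=Q@fw; Cn=tip-0*a-fwd*d
    Tn=Cn+Q@(T-C0); print(frac,d,Cn,Tn,Tn-T, Q@np.array([0,0,-1]))
E
```

```text
[  0.62290457  28.7602141  156.34239041]
[ 40.30503914 -17.49303676   5.05514981] 44.22733380343174
1 180 [ 522.13428112 -120.36297591  344.48457265] [570.59869742 -82.53532741 197.8873345 ] [-28.80130258 -82.53532741 -32.5126655 ] [ 0.24635981  0.64846174 -0.72028065]
1 220 [ 510.67523248 -136.75474833  379.12558879] [559.13964878 -98.92709984 232.52835065] [-40.26035122 -98.92709984   2.12835065] [ 0.24635981  0.64846174 -0.72028065]
0.7 180 [535.72646415 -84.43714147 360.43236386] [570.8847029  -79.68366332 205.47500339] [-28.5152971  -79.68366332 -24.92499661] [ 0.18862922  0.47524534 -0.85939565]
0.7 220 [527.28790062 -92.84539513 398.6173336 ] [562.44613937 -88.09191698 243.65997313] [-36.95386063 -88.09191698  13.25997313] [ 0.18862922  0.47524534 -0.85939565]
```

play_rows(plan=[[-0.02,-0.05,0.05,20,-9,2.5,-1],[-0.02,-0.05,0.05,20,-9,2.5,-1],[-0.03,-0.08,0.04,30,-13,4,-1],[-0.04,-0.099,0.01,40,-17,5,-1],[-0.04,-0.099,0.01,40,-17,5,-1],[-0.04,-0.099,0.01,40,-17,5,-1],[-0.04,-0.099,0.01,40,-17,5,-1],[-0.04,-0.099,0.01,40,-17,5,-1]])

```text
time: 0.95
eef_pos: [560.9, -98.5, 242.3]
eef_rot: [0.209, 0.554, 0.271, 0.759]
wrist_force: [0.9, -0.8, 0.4]
gripper_width: 0.995
```

```bash
python3 - <<'E'
from cell import robot
import cv2,numpy as np,pickle
s=robot.snapshot("wrist");st=robot.get_state();pickle.dump((s,st),open('w1.pkl','wb'))
cv2.imwrite("pics/w1.png",s["frame"][:,:,::-1]);print(st['time'],st['eef_pos'],st['joint_positions'].round(3))
E
```

```text
1.0 [560.98357731 -98.07712538 242.71749014] [-0.573  0.356 -0.178  1.237  0.735  0.826]
```

View pics/w1.png

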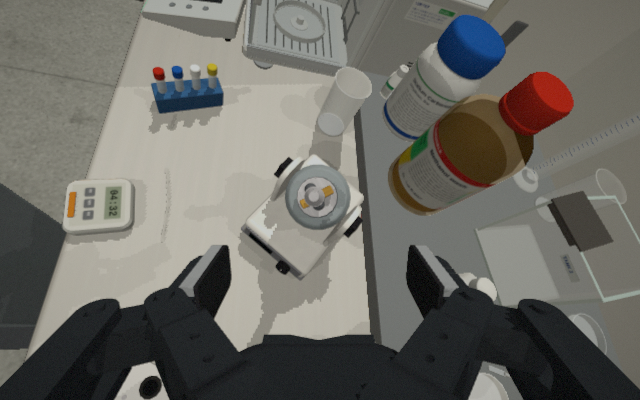

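```bash
python3 - <<'E'
import cv2
a=cv2.imread('pics/w1.png');cv2.imwrite('pics/w1c.png',cv2.resize(a[155:235,275:360],None,fx=7,fy=7,interpolation=cv2.INTER_CUBIC))
E
```

```text
(no output)
```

View pics/w1c.png

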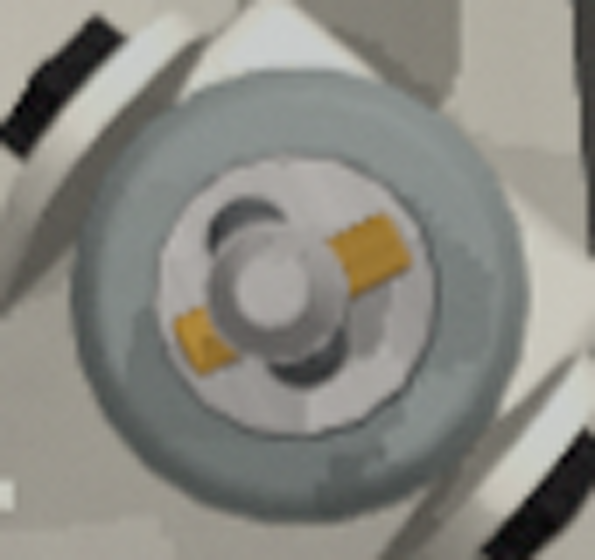

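```bash
cat >> h.py <<'E'
import pickle,os
if os.path.exists('w1.pkl'):
    CAM['w1']=camof(pickle.load(open('w1.pkl','rb'))[0])
def frame(az):
    z=axis(az); x=np.array([1,0,0])-z[0]*z; x/=np.linalg.norm(x); return x,np.cross(z,x),z
E
python3 - <<'E'
from h import *
tipo={'scene':(343,175.8),'side':(292.3,160.3),'w0':(282.4,283.6),'w1':(314,196.4)}
foot={'scene':(340.5,190.8),'side':(281.3,183.3),'w0':(312,216),'w1':(317.3,197.1)}
W={'scene':.4,'side':.4,'w0':1,'w1':1.}
def res(p,cs):
    x,y,a=frame(p[3]);r=[]
    for c in cs:
        r+=list(W[c]*(proj(c,p[:3])[0]-tipo[c])); r+=list(W[c]*(proj(c,p[:3]-69*a)[0]-foot[c])*(1 if c=='w1' else .5))
    b=np.cos(p[4])*x+np.sin(p[4])*y
    r+=list(proj('w1',p[:3]-61*a+17*b)[0]-(332.4,189)); r+=list(proj('w1',p[:3]-61*a-17*b)[0]-(302.1,204.7))
    if 'w0' in cs: r+=list(.5*(proj('w0',p[:3]-61*a+12.5*b)[0]-(250+241/3.3,120+318/3.3)))
    return r
for cs in (['w0','w1'],['w0','w1','scene','side'],['scene','side','w1']):
    s=least_squares(res,[573,-46,188,-2.18,.4],args=(cs,)); print(cs,s.x[:3],np.degrees(s.x[3:]),np.round(s.fun,1))
    x,y,a=frame(s.x[3]);b=np.cos(s.x[4])*x+np.sin(s.x[4])*y;print('a',a,'bar',b)
E
```

```text
['w0', 'w1'] [573.85281548 -45.03901645 190.81850261] [-127.66603255   34.33864486] [-0.1 -0.5  1.   0.1  0.4  0.2 -0.2 -0.3  0.1 -0.5 -0.8  0.4 -0.2  1.5]
a [-0.30552893 -0.39579297  0.8660254 ] bar [0.78623449 0.40817725 0.46392527]
['w0', 'w1', 'scene', 'side'] [573.86897556 -45.02606755 190.72843178] [-127.65891797   34.32843104] [-0.1 -0.6  1.   0.   0.4  0.2 -0.2 -0.3 -0.1 -0.1 -0.1 -0.5  0.5 -0.7
 -0.3 -0.1  0.1 -0.5 -0.8  0.4 -0.1  1.5]
a [-0.30547978 -0.3958309   0.8660254 ] bar [0.78634325 0.40803066 0.46386989]
['scene', 'side', 'w1'] [574.83134188 -43.03650635 186.86306794] [-128.84123381   33.5231247 ] [-0.3  0.3 -0.2 -0.4  0.2 -0.  -0.5  0.2  0.1 -0.1  0.1 -0.1  0.2 -0.
 -0.4  0.3]
a [-0.31358226 -0.38944341  0.8660254 ] bar [0.7916139  0.39647144 0.46492777]
```

play_rows(plan=[[-0.03,-0.03,0.02,-8,3.4,-1,-1],[-0.06,-0.06,0.02,-16,6.8,-2,-1],[-0.09,-0.085,0.0,-24,10.2,-3,-1],[-0.12,-0.11,-0.03,-32,13.6,-4,-1],[-0.136,-0.121,-0.06,-40,17,-5,-1],[-0.136,-0.121,-0.081,-40,17,-5,-1],[-0.136,-0.121,-0.081,-40,17,-5,-1],[-0.136,-0.121,-0.081,-40,17,-5,-1]])

```text
time: 1.8
eef_pos: [425.3, -219.3, 162.0]
eef_rot: [-0.001, 0.706, 0.0, 0.708]
wrist_force: [0.3, 0.1, 0.4]
gripper_width: 0.999
```

```bash
python3 - <<'E'
from cell import robot
import cv2,numpy as np,pickle
s=robot.snapshot("wrist");st=robot.get_state();pickle.dump((s,st),open('w2.pkl','wb'))
cv2.imwrite("pics/w2.png",s["frame"][:,:,::-1]);print(st['time'],st['eef_pos'],st['eef_rot'],st['joint_positions'].round(3))
E
```

```text
1.85 [ 425.6178109  -219.92279364  162.25836969] [-9.66697362e-04  7.06047573e-01  6.80279937e-05  7.08163742e-01] [-0.477  0.127 -0.445  0.996  0.     1.092]
```

View pics/w2.png

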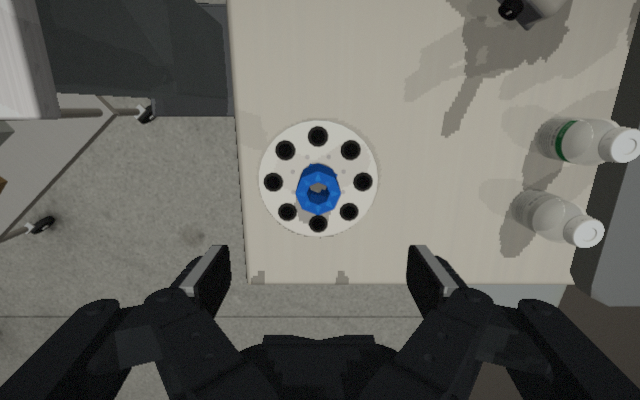

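```bash
python3 - <<'E'
from h import *
s,st=pickle.load(open('w2.pkl','rb'));c=camof(s);f,cx,cy,R,t=c
im=cv2.imread('pics/w2.png')
cv2.imwrite('pics/w2c.png',cv2.resize(im[110:250,250:390],None,fx=4.2,fy=4.2,interpolation=cv2.INTER_CUBIC))
g=im.max(2)
m=(g<45).astype(np.uint8); m[:110]=0;m[245:]=0;m[:,:250]=0;m[:,390:]=0
n,l,stt,ce=cv2.connectedComponentsWithStats(m)
P=np.array([ce[i] for i in range(1,n) if stt[i,4]>60]);print(P.round(1))
def unp(uv,z):
    d=np.c_[(uv[:,0]-cx)/f,(uv[:,1]-cy)/f,np.ones(len(uv))]@R;C=-R.T@t
    return C+d*((z-C[2])/d[:,2])[:,None]
X=unp(P,8)[:,:2];A=np.c_[2*X,np.ones(len(X))];k=np.linalg.lstsq(A,(X**2).sum(1),rcond=None)[0][:2]
d=X-k;print(k,np.hypot(*d.T).round(1),np.degrees(np.arctan2(d[:,1],d[:,0])).round(1))
hsv=cv2.cvtColor(im,cv2.COLOR_BGR2HSV);b=((hsv[...,0]>100)&(hsv[...,0]<125)&(hsv[...,1]>150)).astype(np.uint8);b[:110]=0;b[245:]=0
ys,xs=np.nonzero(b);print(xs.min(),xs.max(),ys.min(),ys.max())
print(proj(c,[[*k,50],[k[0]+19,k[1],50],[k[0]-19,k[1],50]]),proj(c,st['eef_pos']))
E
```

```text
[[317.4 136. ]
 [284.7 149.8]
 [350.  149.6]
 [272.7 181.6]
 [362.3 181.1]
 [348.2 211.2]
 [286.9 211.4]
 [317.7 223.1]]
[ 424.18553667 -219.57660701] [45.5 45.6 45.5 45.6 45.6 45.5 45.6 45.5] [  90.3  135.4   45.3 -179.5    0.5  -44.7 -134.5  -89.5]
41 364 145 230
[[317.47410538 192.58774997]
 [338.97979254 192.64639485]
 [295.95771611 192.52907592]] [[320.21103199 251.67029548]]
```

View pics/w2c.png

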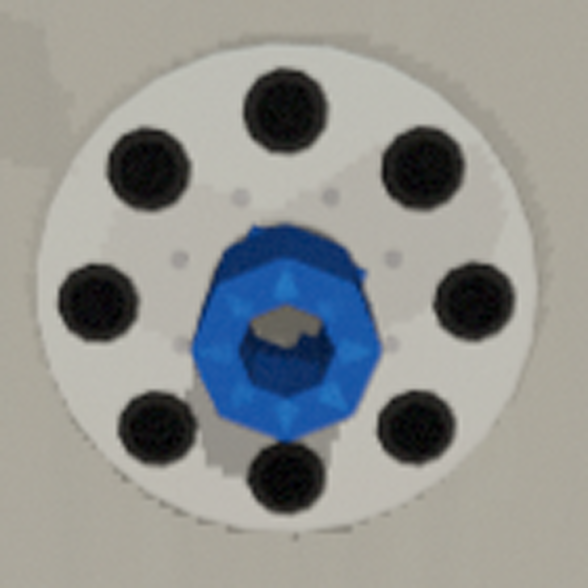

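```bash
python3 - <<'E'
from h import *
s,st=pickle.load(open('w2.pkl','rb'));c=camof(s)
im=cv2.imread('pics/w2.png').astype(int)
roi=im[150:225,285:355]; B=roi[...,0];Rr=roi[...,2]
blue=(B-Rr>60)
print(np.percentile(B[blue],[5,25,50,75,95]))
top=(blue&(B>150)).astype(np.uint8)
cv2.imwrite('pics/top.png',cv2.resize(top*255,None,fx=7,fy=7,interpolation=0))
cn=max(cv2.findContours(top,0,1)[0],key=cv2.contourArea); hull=cv2.convexHull(cn).reshape(-1,2)+[285,150]
def octm(p):
    th=p[2]+np.radians(22.5)+np.arange(8)*np.pi/4; r=19/np.cos(np.radians(22.5))
    X=np.c_[p[0]+r*np.cos(th),p[1]+r*np.sin(th),np.full(8,50)]
    m=np.zeros((75*8,70*8),np.uint8);q=(proj(c,X)-[285,150]+.5)*8
    cv2.fillPoly(m,[np.round(q).astype(int)],255); return cv2.resize(m,(70,75),interpolation=cv2.INTER_AREA)/255.
filled=np.zeros_like(top);cv2.drawContours(filled,[cv2.convexHull(cn)],-1,1,-1)
best=[]
for yaw in np.arange(-22.5,22.5,1.5):
    bb=min((np.abs(octm([x,y,np.radians(yaw)])-filled).sum(),x,y) for x in np.arange(421,428,.5) for y in np.arange(-223,-215,.5))
    best.append((round(bb[0],1),yaw,bb[1],bb[2]))
print(sorted(best)[:6],sorted(best)[-2:])
E
```

```text
[ 96. 107. 165. 167. 179.]
[(np.float64(53.4), np.float64(-21.0), np.float64(424.5), np.float64(-220.0)), (np.float64(55.5), np.float64(-22.5), np.float64(424.5), np.float64(-220.0)), (np.float64(55.8), np.float64(21.0), np.float64(424.5), np.float64(-220.0)), (np.float64(56.4), np.float64(-19.5), np.float64(424.5), np.float64(-220.0)), (np.float64(57.5), np.float64(19.5), np.float64(424.5), np.float64(-220.0)), (np.float64(58.9), np.float64(-18.0), np.float64(424.5), np.float64(-220.0))] [(np.float64(103.4), np.float64(1.5), np.float64(424.5), np.float64(-220.0)), (np.float64(103.9), np.float64(3.0), np.float64(424.5), np.float64(-220.0))]
```

View pics/top.png

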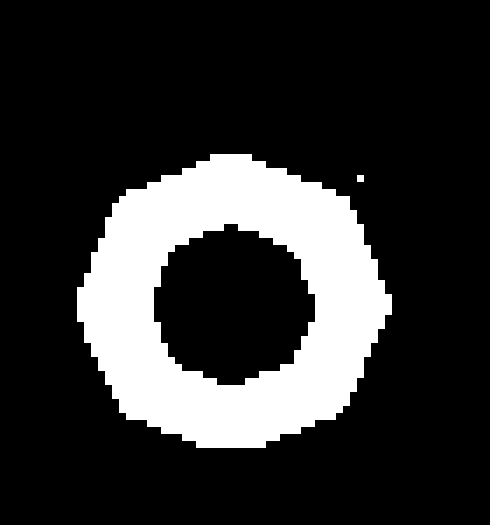

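play_rows(plan=[[0.0003,0.0,-0.03,0,0,8,-1],[0.0003,0.0,-0.06,0,0,16,-1],[0.0003,0.0,-0.085,0,0,23,-1],[0.0003,0.0,-0.115,0,0,23,-1],[0.0003,0.0,-0.14,0,0,23,-1],[0.0003,0.0,-0.147,0,0,23,-1],[0.0003,0.0,-0.147,0,0,23,-1],[0.0003,0.0,-0.147,0,0,23,-1]])

```text
time: 2.65
eef_pos: [425.7, -220.8, 14.8]
eef_rot: [-0.141, 0.692, 0.14, 0.694]
wrist_force: [0.3, 0.5, 0.5]
gripper_width: 1.001
```

play_rows(plan=[[0,0,0,0,0,0,1],[0,0,0,0,0,0,1],[0,0,0,0,0,0,1],[0,0,0,0,0,0,1],[0,0,0,0,0,0,1],[0,0,0,0,0,0,1],[0,0,0,0,0,0,1],[0,0,0,0,0,0,1]], grip_force=80)

```text
time: 3.45
eef_pos: [425.0, -220.3, 14.2]
eef_rot: [-0.141, 0.692, 0.141, 0.693]
wrist_force: [-0.1, 0.6, 6.7]
gripper_width: 0.437
```

```bash
python3 - <<'E'
from cell import robot
import cv2,numpy as np,pickle
s=robot.snapshot("wrist");st=robot.get_state();pickle.dump((s,st),open('w3.pkl','wb'))
cv2.imwrite("pics/w3.png",s["frame"][:,:,::-1]);print(st)
from h import *
a=axis(np.radians(-127.7));b=np.array([.786,.408,.464])
cr=np.cross([0,0,1],a);rv=cr/np.linalg.norm(cr)*30;Q=Ro.from_rotvec(np.radians(rv)).as_matrix();print(rv)
u=Q.T@b;print('untilted bar',u,np.degrees(np.arctan2(u[1],u[0])))
E
```

```text
{'time': 3.5, 'joint_positions': array([-4.78292073e-01,  2.93118014e-01, -6.27222257e-01,  6.48886943e-01,
        7.28929282e-05,  6.91023567e-01]), 'dq': array([ 0.00030538, -0.00118877,  0.00090365, -0.00046457, -0.00051464,
        0.00044232]), 'joint_efforts': array([-9.95054352e-02, -4.12025535e+01,  2.38691211e+01, -4.03490961e-01,
       -3.56789888e-02, -1.77152222e-02]), 'eef_pos': array([ 425.04244835, -220.33265978,   14.16664736]), 'eef_rot': array([-0.1413218 ,  0.69245942,  0.14066508,  0.69335521]), 'wrist_force': array([-1.1593624 ,  0.67038983,  6.18906444]), 'torque': array([0.15375334, 0.22572222, 0.01281345]), 'gripper_width': 0.4290418295160704}
[ 23.73670599 -18.34581121   0.        ]
untilted bar [8.62045934e-01 5.06391941e-01 9.60598376e-05] 30.43126880987468
```

View pics/w3.png

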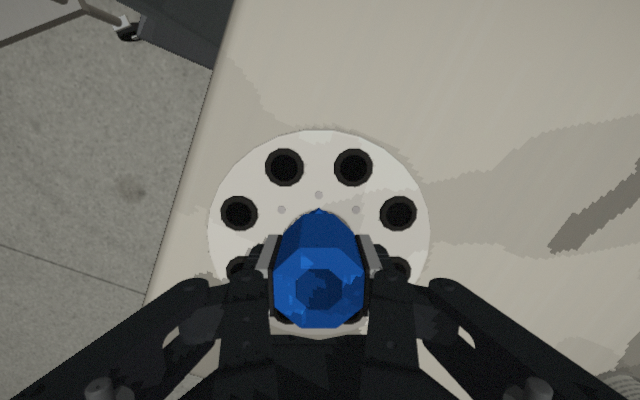

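```bash
python3 - <<'E'
from h import *
a=axis(np.radians(-127.7));b=np.array([.786,.408,.464]);b-=a*(a@b)
from h import pickle
s,st=pickle.load(open('w3.pkl','rb'));R0=Ro.from_quat(st['eef_rot']).as_matrix();print(R0.round(3))
b/=np.linalg.norm(b)
Rt=np.c_[-a,np.cross(b,-a),b]
rv=np.degrees(Ro.from_matrix(Rt@R0.T).as_rotvec());print(rv,np.linalg.norm(rv))
E
```

```text
[[ 0.001 -0.391  0.92 ]
 [-0.001  0.92   0.391]
 [-1.    -0.001  0.001]]
[ 22.54506414 -19.77599556   7.27997912] 30.860460358564403
```

play_rows(plan=[[0,0,0.02,0,0,0,1],[0,0,0.06,0,0,0,1],[0,0,0.11,0,0,0,1],[0,0,0.16,0,0,0,1],[0,0,0.2,0,0,0,1],[0,0,0.24,0,0,0,1],[0,0,0.24,0,0,0,1]])

```text
time: 4.2
eef_pos: [426.9, -221.3, 258.8]
eef_rot: [-0.143, 0.69, 0.139, 0.695]
wrist_force: [0.2, -0.6, -2.1]
gripper_width: 0.432
```

play_rows(plan=[[0.03,0.035,0.01,6,-5,2,1],[0.06,0.07,0.01,11,-10,4,1],[0.09,0.105,0.01,17,-15,5.5,1],[0.12,0.14,0.01,22.5,-19.8,7.3,1],[0.127,0.146,0.0,22.5,-19.8,7.3,1],[0.127,0.146,0.0,22.5,-19.8,7.3,1],[0.127,0.146,0.0,22.5,-19.8,7.3,1],[0.127,0.146,0.0,22.5,-19.8,7.3,1]])

```text
time: 5.0
eef_pos: [551.0, -74.3, 253.4]
eef_rot: [-0.069, 0.514, 0.29, 0.805]
wrist_force: [-0.6, -0.1, -1.8]
gripper_width: 0.436
```

```bash
cat > look.py <<'E'
import sys
from cell import robot
from h import *
n=sys.argv[1]; D={}
for c in sys.argv[2:]:
    s=robot.snapshot(c);D[c]=s
    cv2.imwrite(f"pics/{n}_{c}.png",s["frame"][:,:,::-1])
st=robot.get_state();D['st']=st;pickle.dump(D,open(n+'.pkl','wb'))
R=Ro.from_quat(st['eef_rot']).as_matrix()
print(st['time'],st['eef_pos'].round(2),'toolx',R[:,0].round(4),'z',R[:,2].round(4),st['wrist_force'].round(1),st['torque'].round(2),st['joint_positions'].round(3),st['gripper_width'])
E
python3 look.py p1 scene side wrist
python3 - <<'E'
import cv2,numpy as np
a=cv2.imread('pics/p1_scene.png');b=cv2.imread('pics/p1_side.png')
f=lambda i,x,y:cv2.resize(i[y:y+130,x:x+130],None,fx=3,fy=3,interpolation=cv2.INTER_CUBIC)
cv2.imwrite('pics/p1c.png',np.hstack([f(a,275,110),f(b,225,100)]))
E
```

```text
5.15 [551.37 -74.45 253.82] toolx [ 0.3054  0.3949 -0.8665] z [0.7862 0.4088 0.4634] [ 0.2 -0.2 -2.3] [-0.68  0.42  0.01] [-0.427  0.095 -0.371  0.973  0.507  0.646] 0.4341579568105463
```

View pics/p1c.png

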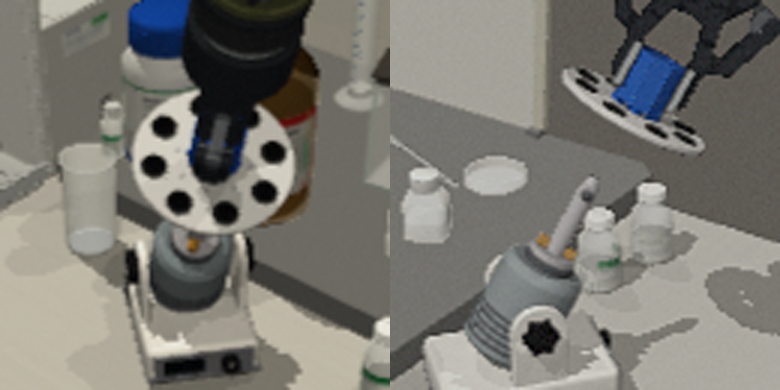

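View pics/p1_wrist.png

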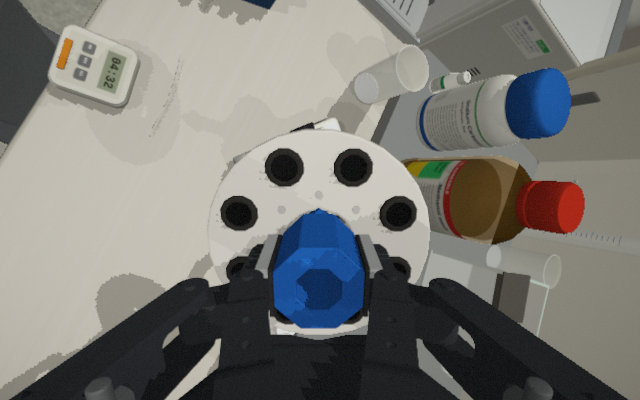

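```bash
python3 - <<'E'
from h import *
D=pickle.load(open('p1.pkl','rb'));st=D['st'];R=Ro.from_quat(st['eef_rot']).as_matrix();T=st['eef_pos']
tip=np.array([573.9,-45,190.5]);a=axis(np.radians(-127.7))
th=np.linspace(0,2*np.pi,40,endpoint=False)
f4=6
for c,x0,y0 in (('side',225,100),('scene',275,110)):
    im=cv2.imread(f'pics/p1_{c}.png')
    im=cv2.resize(im[y0:y0+110,x0:x0+130],None,fx=f4,fy=f4,interpolation=cv2.INTER_CUBIC)
    def dl(P,col):
        q=(proj(c,P)-[x0,y0]+.5)*f4
        cv2.polylines(im,[np.round(q).astype(int)],True,col,1)
    u,v,w=R[:,1],R[:,2],-R[:,0]; F=T-w*14
    for r,h,col in((62,6,(0,0,255)),(19,50,(0,255,0)),(62,0,(0,0,255))): dl([F+w*h+r*(np.cos(t)*u+np.sin(t)*v) for t in th],col)
    dl([F-60*w,F+50*w],(255,0,255))
    dl([tip,tip-69*a],(0,255,255));
    x,y,_=frame(np.radians(-127.7)); dl([tip-69*a+20*(np.cos(t)*x+np.sin(t)*y) for t in th],(0,255,255))
    cv2.imwrite(f'pics/p1o_{c}.png',im)
E
```

```text
(no output)
```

View pics/p1o_side.png

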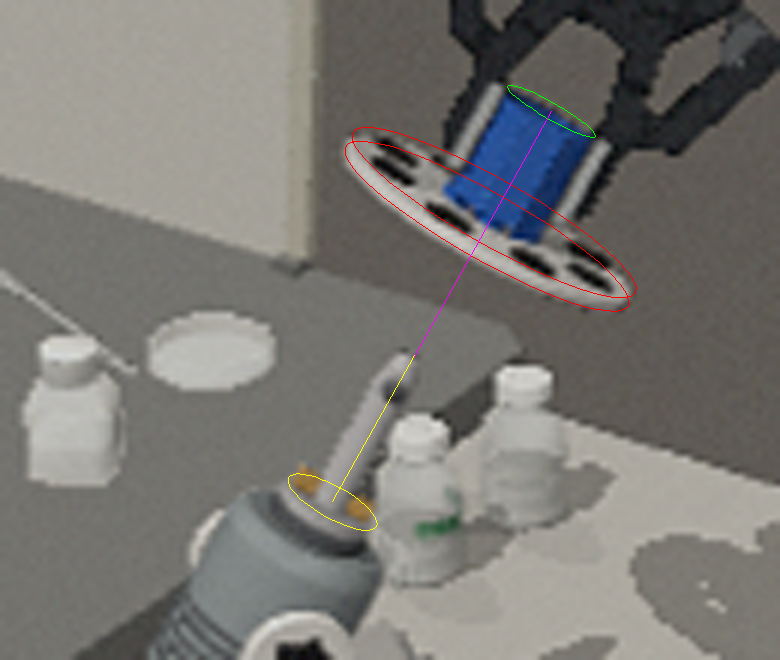

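View pics/p1o_scene.png

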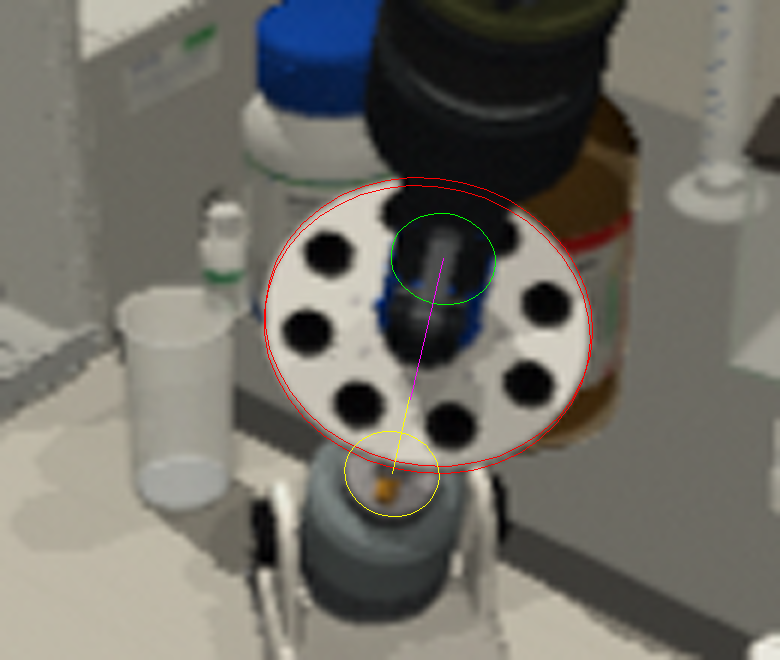

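play_rows(plan=[[0.0046,0.0059,-0.013,0,0,0,1],[0.0093,0.0118,-0.026,0,0,0,1],[0.0139,0.0177,-0.039,0,0,0,1],[0.0155,0.0197,-0.0433,0,0,0,1],[0.017,0.0216,-0.0476,0,0,0,1],[0.0185,0.0236,-0.052,0,0,0,1],[0.0195,0.0248,-0.0546,0,0,0,1],[0.0204,0.0259,-0.0572,0,0,0,1],[0.0204,0.0259,-0.0572,0,0,0,1]])

```text
time: 6.05
eef_pos: [571.7, -48.1, 196.0]
eef_rot: [-0.069, 0.514, 0.29, 0.805]
wrist_force: [0.1, 1.0, -2.5]
gripper_width: 0.43
```

```bash
python3 look.py p2 wrist
python3 - <<'E'
import cv2
a=cv2.imread('pics/p2_wrist.png');cv2.imwrite('pics/p2c.png',cv2.resize(a[190:340,240:400],None,fx=4,fy=4,interpolation=cv2.INTER_CUBIC))
E
```

```text
6.1 [571.67 -48.12 196.1 ] toolx [ 0.3046  0.3955 -0.8665] z [0.7863 0.409  0.4631] [-0.3 -0.4 -2.5] [-0.57  0.43 -0.01] [-0.363  0.144 -0.454  0.807  0.498  0.718] 0.43644591509034375
```

View pics/p2c.png

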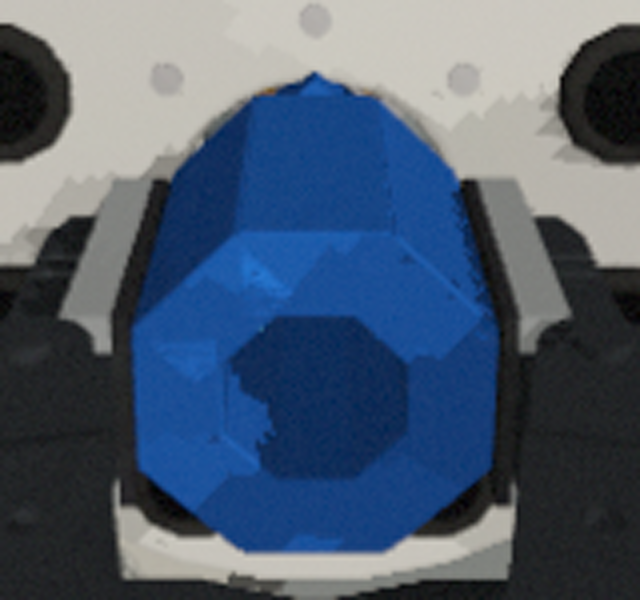

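play_rows(plan=[[0.0006,0.0008,-0.0017,0,0,0,1],[0.0012,0.0016,-0.0035,0,0,0,1],[0.0018,0.0024,-0.0052,0,0,0,1],[0.0018,0.0024,-0.0052,0,0,0,1]])

```text
time: 6.5
eef_pos: [573.5, -45.5, 190.7]
eef_rot: [-0.069, 0.513, 0.29, 0.805]
wrist_force: [1.4, 0.8, -2.4]
gripper_width: 0.434
```

play_rows(plan=[[0.0006,0.0008,-0.0017,0,0,0,1],[0.0012,0.0016,-0.0035,0,0,0,1],[0.0012,0.0016,-0.0035,0,0,0,1]])

```text
time: 6.8
eef_pos: [574.3, -43.9, 186.7]
eef_rot: [-0.069, 0.514, 0.29, 0.804]
wrist_force: [-0.4, 1.1, -3.2]
gripper_width: 0.435
```

```bash
python3 look.py p3 side scene
python3 - <<'E'
import cv2,numpy as np
a=cv2.imread('pics/p3_scene.png');b=cv2.imread('pics/p3_side.png')
f=lambda i,x,y:cv2.resize(i[y:y+110,x:x+100],None,fx=4,fy=4,interpolation=cv2.INTER_CUBIC)
cv2.imwrite('pics/p3c.png',np.hstack([f(a,290,130),f(b,240,120)]))
E
```

```text
6.9 [574.16 -43.95 186.71] toolx [ 0.3035  0.3955 -0.8669] z [0.7869 0.409  0.4621] [-1.  -0.6 -3.3] [-0.68  0.7   0.1 ] [-0.354  0.154 -0.466  0.782  0.496  0.729] 0.4304677267541332
```

View pics/p3c.png

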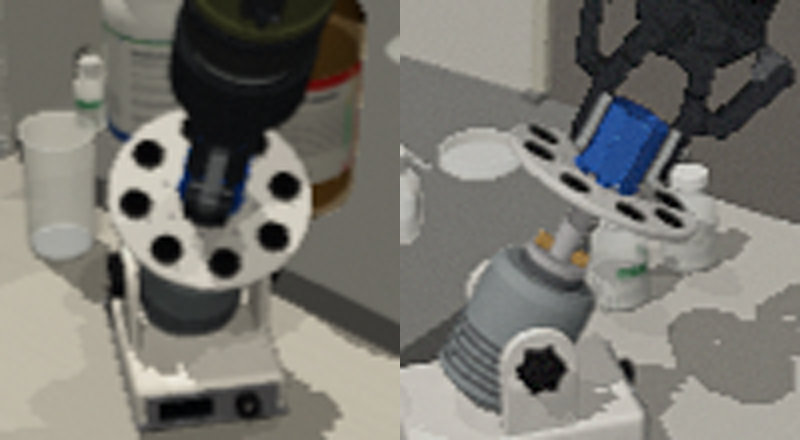

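play_rows(plan=[[0.0006,0.0008,-0.0017,0,0,0,1],[0.0012,0.0016,-0.0035,0,0,0,1],[0.0012,0.0016,-0.0035,0,0,0,1]])

```text
time: 7.2
eef_pos: [576.1, -42.3, 183.9]
eef_rot: [-0.069, 0.513, 0.29, 0.805]
wrist_force: [-0.1, -0.2, -2.5]
gripper_width: 0.433
```

play_rows(plan=[[0.0006,0.0008,-0.0017,0,0,0,1],[0.0012,0.0016,-0.0035,0,0,0,1],[0.0012,0.0016,-0.0035,0,0,0,1]])

```text
time: 7.5
eef_pos: [577.2, -40.6, 180.1]
eef_rot: [-0.069, 0.513, 0.29, 0.805]
wrist_force: [1.0, 1.3, -3.2]
gripper_width: 0.432
```

play_rows(plan=[[0.0006,0.0008,-0.0017,0,0,0,1],[0.0012,0.0016,-0.0035,0,0,0,1],[0.0012,0.0016,-0.0035,0,0,0,1]])

```text
time: 7.8
eef_pos: [578.2, -39.0, 176.5]
eef_rot: [-0.069, 0.514, 0.29, 0.805]
wrist_force: [0.8, 1.3, -3.1]
gripper_width: 0.435
```

play_rows(plan=[[0.0006,0.0008,-0.0017,0,0,0,1],[0.0012,0.0016,-0.0035,0,0,0,1],[0.0012,0.0016,-0.0035,0,0,0,1]])

```text
time: 8.1
eef_pos: [579.4, -37.5, 173.0]
eef_rot: [-0.069, 0.514, 0.29, 0.805]
wrist_force: [1.1, 2.1, -3.4]
gripper_width: 0.436
```

```bash
python3 look.py p4 side scene wrist
python3 - <<'E'
import cv2,numpy as np
a=cv2.imread('pics/p4_scene.png');b=cv2.imread('pics/p4_side.png')
f=lambda i,x,y:cv2.resize(i[y:y+110,x:x+100],None,fx=4,fy=4,interpolation=cv2.INTER_CUBIC)
cv2.imwrite('pics/p4c.png',np.hstack([f(a,290,130),f(b,240,120)]))
E
```

```text
8.25 [579.3  -37.57 173.09] toolx [ 0.3042  0.3956 -0.8666] z [0.7865 0.409  0.4628] [ 0.2  0.5 -3. ] [-0.5   0.41  0.01] [-0.338  0.169 -0.483  0.742  0.494  0.745] 0.43235343411197996
```

View pics/p4c.png

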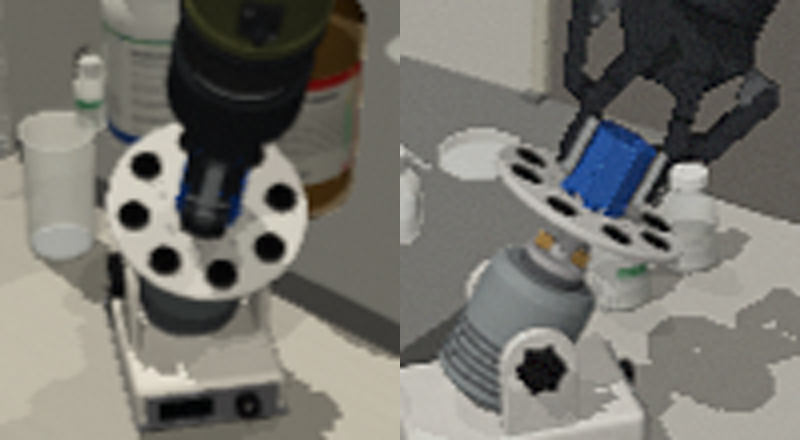

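View pics/p4_wrist.png

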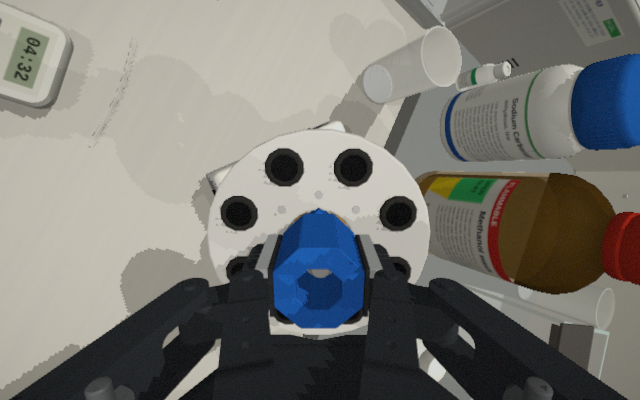

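```bash
python3 - <<'E'
import cv2
a=cv2.imread('pics/p4_wrist.png');cv2.imwrite('pics/p4w.png',cv2.resize(a[230:330,260:380],None,fx=6,fy=6,interpolation=cv2.INTER_CUBIC))
from h import *
D=pickle.load(open('p4.pkl','rb'));st=D['st'];c=camof(D['wrist']);T=st['eef_pos'];R=Ro.from_quat(st['eef_rot']).as_matrix();w=-R[:,0]
F=T-14*w
for h in (20,30,35,40,50): print(h,proj(c,F+w*h).round(1))
u=R[:,1];print([proj(c,F+w*50+s*u*9.5).round(1) for s in(1,-1)])
E
```

```text
20 [[319.9 256.1]]
30 [[320.  266.2]]
35 [[320.1 271.7]]
40 [[320.2 277.7]]
50 [[320.3 291. ]]
[array([[320.4, 270.3]]), array([[320.3, 310.8]])]
```

View pics/p4w.png

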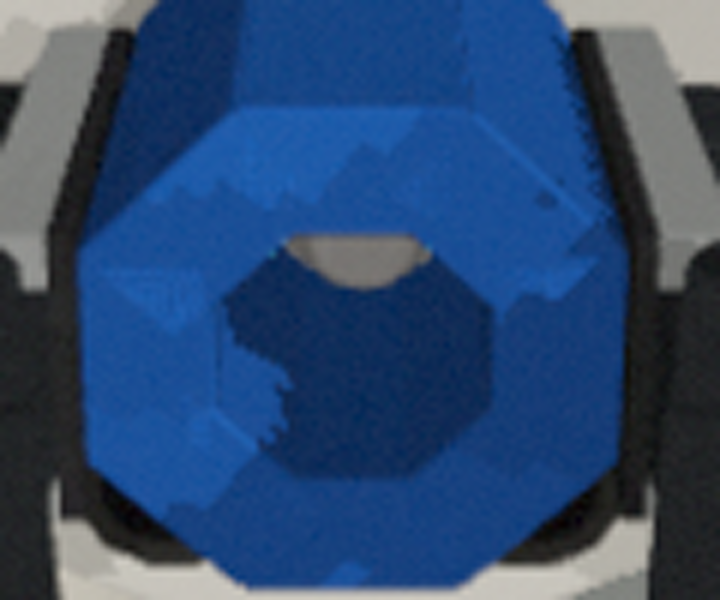

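play_rows(plan=[[0.0006,0.0008,-0.0017,0,0,0,1],[0.0012,0.0016,-0.0035,0,0,0,1],[0.0018,0.0024,-0.0052,0,0,0,1],[0.0025,0.0031,-0.0069,0,0,0,1],[0.0031,0.0039,-0.0087,0,0,0,1],[0.0037,0.0047,-0.0104,0,0,0,1]])

```text
time: 8.85
eef_pos: [583.3, -32.9, 162.9]
eef_rot: [-0.069, 0.513, 0.29, 0.805]
wrist_force: [-1.2, 0.3, -1.2]
gripper_width: 0.433
```

play_rows(plan=[[0.0006,0.0008,-0.0017,0,0,0,1],[0.0012,0.0016,-0.0035,0,0,0,1],[0.0018,0.0024,-0.0052,0,0,0,1],[0.0025,0.0031,-0.0069,0,0,0,1]])

```text
time: 9.25
eef_pos: [585.7, -29.8, 155.9]
eef_rot: [-0.069, 0.513, 0.29, 0.805]
wrist_force: [-1.8, -0.1, -0.2]
gripper_width: 0.434
```

```bash
python3 look.py p5 side wrist
python3 - <<'E'
import cv2,numpy as np
b=cv2.imread('pics/p5_side.png');w=cv2.imread('pics/p5_wrist.png')
f=lambda i,x,y:cv2.resize(i[y:y+110,x:x+100],None,fx=4,fy=4,interpolation=cv2.INTER_CUBIC)
cv2.imwrite('pics/p5c.png',np.hstack([f(b,240,120),f(w,270,230)]))
E
```

```text
9.35 [585.53 -29.61 155.62] toolx [ 0.3041  0.3959 -0.8665] z [0.7864 0.409  0.4629] [ 1.5  0.7 -3.5] [-0.48  0.41 -0.03] [-0.32   0.189 -0.502  0.692  0.491  0.766] 0.43342035402874396
```

View pics/p5c.png

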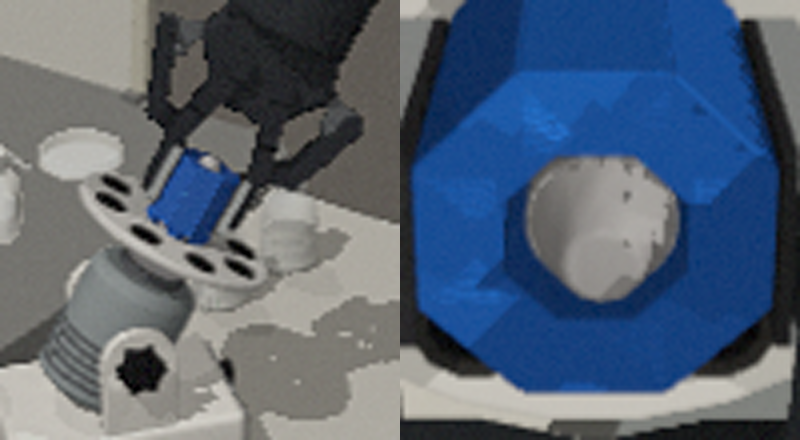

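play_rows(plan=[[0.0006,0.0008,-0.0017,0,0,0,1],[0.0012,0.0016,-0.0035,0,0,0,1],[0.0018,0.0024,-0.0052,0,0,0,1],[0.0018,0.0024,-0.0052,0,0,0,1]])

```text
time: 9.75
eef_pos: [587.6, -27.5, 150.9]
eef_rot: [-0.069, 0.513, 0.29, 0.805]
wrist_force: [0.5, 0.4, -0.5]
gripper_width: 0.434
```

play_rows(plan=[[0.0003,0.0004,-0.0009,0,0,0,1],[0.0006,0.0008,-0.0017,0,0,0,1],[0.0009,0.0012,-0.0026,0,0,0,1],[0.0009,0.0012,-0.0026,0,0,0,1]])

```text
time: 10.15
eef_pos: [587.9, -27.4, 150.6]
eef_rot: [-0.069, 0.513, 0.289, 0.805]
wrist_force: [-18.9, -9.8, 23.6]
gripper_width: 0.429
```

play_rows(plan=[[-0.0005,-0.0006,0.0013,0,0,0,1],[-0.0005,-0.0006,0.0013,-1.22,-1.58,3.46,1],[-0.0005,-0.0006,0.0013,-2.44,-3.16,6.92,1],[-0.0005,-0.0006,0.0013,-3.66,-4.74,10.38,1],[-0.0005,-0.0006,0.0013,-3.66,-4.74,10.38,1]])

```text
time: 10.65
eef_pos: [588.8, -27.6, 151.0]
eef_rot: [-0.154, 0.479, 0.342, 0.794]
wrist_force: [-4.8, -4.0, 8.2]
gripper_width: 0.428
```

play_rows(plan=[[0,0,0,-1.22,-1.58,3.46,1],[0,0,0,-2.44,-3.16,6.92,1],[0,0,0,-3.66,-4.74,10.38,1],[0,0,0,-4.88,-6.32,13.84,1],[0,0,0,-6.1,-7.9,17.3,1],[0,0,0,-6.1,-7.9,17.3,1]])

```text
time: 11.25
eef_pos: [588.9, -27.5, 150.8]
eef_rot: [-0.289, 0.413, 0.419, 0.755]
wrist_force: [-2.7, -3.4, 5.1]
gripper_width: 0.433
```

play_rows(plan=[[0,0,0,-0.92,-1.19,2.6,1],[0,0,0,-1.83,-2.37,5.2,1],[0,0,0,-2.75,-3.56,7.79,1],[0,0,0,-2.75,-3.56,7.79,1]])

```text
time: 11.65
eef_pos: [588.1, -26.8, 149.7]
eef_rot: [-0.346, 0.38, 0.451, 0.73]
wrist_force: [0.3, 0.5, -0.8]
gripper_width: 0.432
```

play_rows(plan=[[0,0,0,-0.61,-0.79,1.73,1],[0,0,0,-1.22,-1.58,3.46,1],[0,0,0,-1.22,-1.58,3.46,1]])

```text
time: 11.95
eef_pos: [587.6, -26.8, 149.2]
eef_rot: [-0.371, 0.364, 0.464, 0.717]
wrist_force: [-0.3, 0.2, -1.4]
gripper_width: 0.435
```

play_rows(plan=[[0.0003,0.0004,-0.0009,0,0,0,1],[0.0006,0.0008,-0.0017,0,0,0,1],[0.0009,0.0012,-0.0026,0,0,0,1],[0.0012,0.0016,-0.0035,0,0,0,1],[0.0012,0.0016,-0.0035,0,0,0,1]])

```text
time: 12.45
eef_pos: [588.7, -24.9, 145.5]
eef_rot: [-0.371, 0.364, 0.464, 0.717]
wrist_force: [1.7, 1.8, -5.3]
gripper_width: 0.428
```

play_rows(plan=[[0.0003,0.0004,-0.0009,0,0,0,1],[0.0006,0.0008,-0.0017,0,0,0,1],[0.0009,0.0012,-0.0026,0,0,0,1],[0.0009,0.0012,-0.0026,0,0,0,1]])

```text
time: 12.85
eef_pos: [590.2, -24.5, 144.0]
eef_rot: [-0.372, 0.364, 0.463, 0.717]
wrist_force: [-1.8, -0.2, 0.5]
gripper_width: 0.433
```

```bash
python3 look.py p6 side wrist
python3 - <<'E'
import cv2,numpy as np
b=cv2.imread('pics/p6_side.png');w=cv2.imread('pics/p6_wrist.png')
f=lambda i,x,y:cv2.resize(i[y:y+110,x:x+100],None,fx=4,fy=4,interpolation=cv2.INTER_CUBIC)
cv2.imwrite('pics/p6c.png',np.hstack([f(b,240,120),f(w,270,230)]))
E
```

```text
12.95 [590.28 -24.45 143.97] toolx [ 0.3059  0.3945 -0.8665] z [0.1769 0.8707 0.4589] [-1.7 -1.5  1.9] [-0.62  0.66  0.14] [-0.307  0.204 -0.515  0.655  0.488 -0.003] 0.43107978053357476
```

View pics/p6c.png

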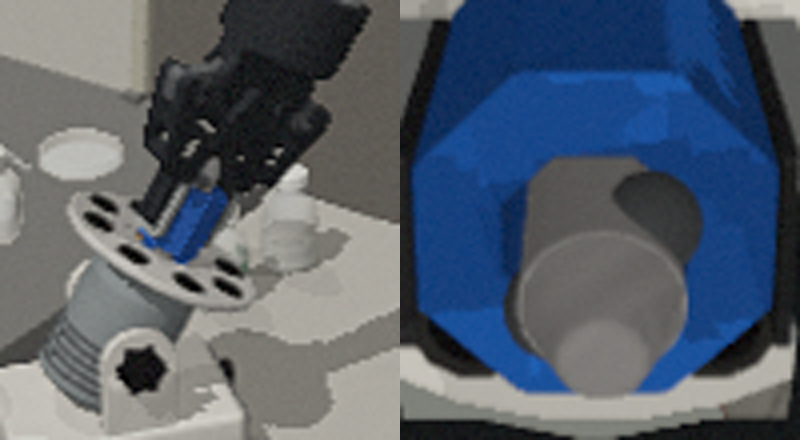

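play_rows(plan=[[0.0003,0.0004,-0.0009,0,0,0,1],[0.0006,0.0008,-0.0017,0,0,0,1],[0.0006,0.0008,-0.0017,0,0,0,1]])

```text
time: 13.25
eef_pos: [590.4, -24.4, 143.8]
eef_rot: [-0.372, 0.364, 0.463, 0.718]
wrist_force: [-15.8, -8.7, 19.5]
gripper_width: 0.435
```

play_rows(plan=[[0.0003,0.0004,-0.0009,0,0,0,1],[0.0003,0.0004,-0.0009,0,0,0,1]])

```text
time: 13.45
eef_pos: [590.5, -24.3, 143.7]
eef_rot: [-0.372, 0.364, 0.463, 0.718]
wrist_force: [-23.1, -12.2, 28.1]
gripper_width: 0.431
```

play_rows(plan=[[-0.0018,-0.001,0.0026,0,0,0,1],[-0.0018,-0.001,0.0026,0,0,0,1]])

```text
time: 13.65
eef_pos: [589.4, -24.2, 144.0]
eef_rot: [-0.372, 0.364, 0.463, 0.717]
wrist_force: [0.9, 0.2, -2.8]
gripper_width: 0.433
```

```bash
python3 look.py p7 wrist
python3 - <<'E'
import cv2,numpy as np
w=cv2.imread('pics/p7_wrist.png')
cv2.imwrite('pics/p7c.png',cv2.resize(w[230:340,260:380],None,fx=5,fy=5,interpolation=cv2.INTER_CUBIC))
E
```

```text
13.7 [589.4  -24.09 143.74] toolx [ 0.3058  0.3947 -0.8664] z [0.1768 0.8707 0.459 ] [-3.9 -3.7  6.4] [-0.55  0.69  0.16] [-0.307  0.202 -0.518  0.654  0.488 -0.003] 0.4296351178032939
```

View pics/p7c.png

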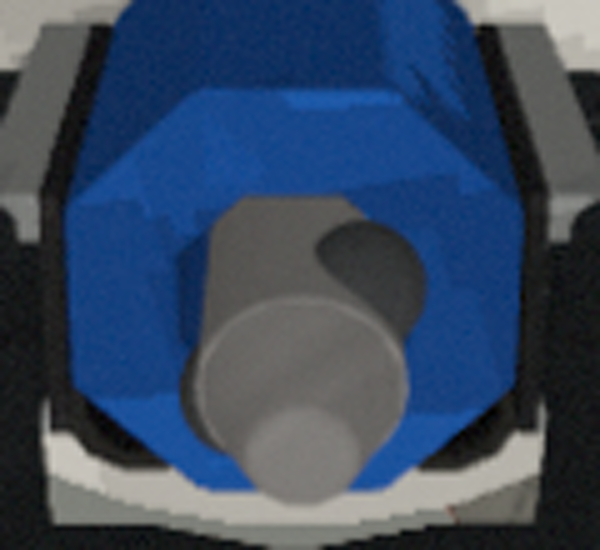

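play_rows(plan=[[0,0,0,0,0,0,-1],[0,0,0,0,0,0,-1],[0,0,0,0,0,0,-1],[0,0,0,0,0,0,-1],[0,0,0,0,0,0,-1],[0,0,0,0,0,0,-1],[0,0,0,0,0,0,-1]])

```text
time: 14.4
eef_pos: [589.1, -23.9, 143.5]
eef_rot: [-0.372, 0.364, 0.464, 0.717]
wrist_force: [-0.4, 0.2, 0.0]
gripper_width: 1.002
```

```bash
python3 look.py p8 wrist
```

```text
14.45 [589.1  -23.89 143.51] toolx [ 0.3051  0.395  -0.8666] z [0.1769 0.8706 0.4591] [ 0.2  0.2 -0.2] [-0.37  0.29 -0.01] [-0.307  0.203 -0.518  0.655  0.488 -0.003] 1.0013889492961439
```

View pics/p8_wrist.png

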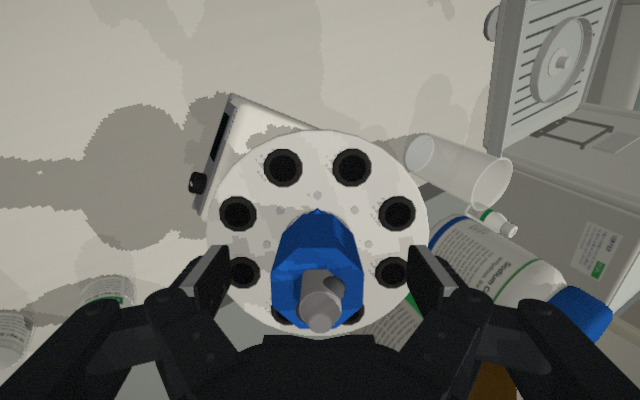

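Released, hub seated with the ball over its top. Retract along the spindle axis.

play_rows(plan=[[-0.0046,-0.006,0.013,0,0,0,-1],[-0.0122,-0.0158,0.0346,0,0,0,-1],[-0.0245,-0.0316,0.069,0,0,0,-1],[-0.037,-0.0475,0.104,0,0,0,-1],[-0.046,-0.06,0.13,0,0,0,-1],[-0.046,-0.06,0.13,0,0,0,-1],[-0.046,-0.06,0.13,0,0,0,-1]])

```text
time: 15.15
eef_pos: [543.4, -84.4, 273.8]
eef_rot: [-0.372, 0.364, 0.463, 0.718]
wrist_force: [-0.4, 0.4, -1.0]
gripper_width: 0.997
```

```bash
python3 look.py p9 wrist side scene
python3 - <<'E'
import cv2,numpy as np
from h import *
a=cv2.imread('pics/p9_scene.png');b=cv2.imread('pics/p9_side.png');w=cv2.imread('pics/p9_wrist.png')
f=lambda i,x,y:cv2.resize(i[y:y+130,x:x+130],None,fx=3,fy=3,interpolation=cv2.INTER_CUBIC)
cv2.imwrite('pics/p9c.png',np.hstack([f(a,275,130),f(b,225,120)]))
cv2.imwrite('pics/p9w.png',cv2.resize(w[100:280,200:440],None,fx=3,fy=3,interpolation=cv2.INTER_CUBIC))
E
```

```text
15.3 [542.46 -83.16 271.93] toolx [ 0.3029  0.396  -0.8668] z [0.1774 0.8702 0.4596] [-0.1  0.2 -0.6] [-0.46  0.34 -0.04] [-0.451  0.083 -0.342  1.031  0.51  -0.166] 1.0025505010946705
```

View pics/p9c.png

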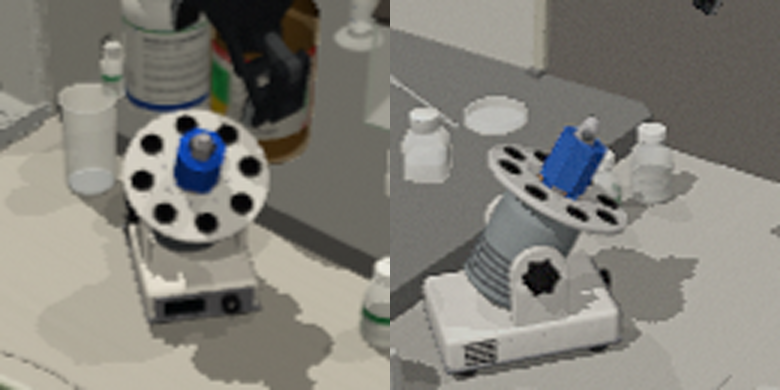

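View pics/p9w.png

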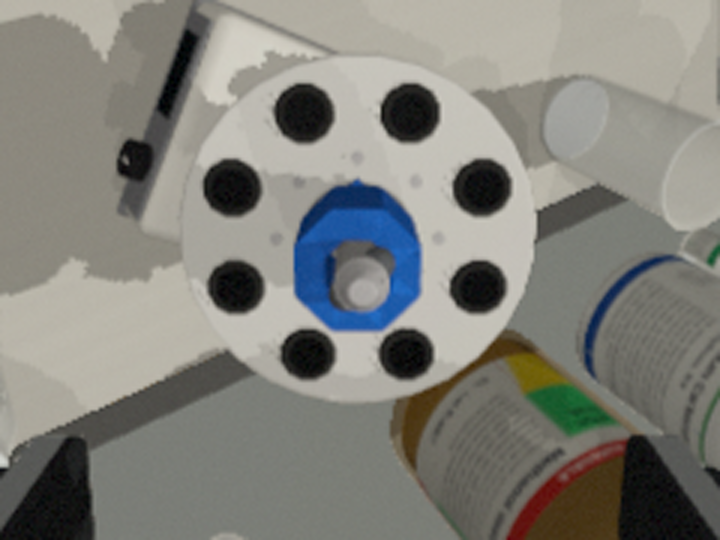

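View pics/p9_scene.png

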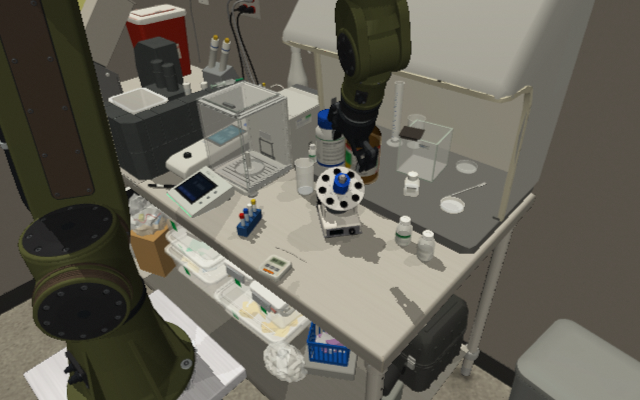

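```bash
python3 - <<'E'
from cell import robot
print(robot.sign_off(), robot.get_state()['time'])
E
```

```text
the job is handed in; nothing more can be done
the job is handed in; nothing more can be done
```

The carousel is mounted on the rotator, pressed fully home and released. I handed the job in at about 15 s of the 58 s allowed.

- **Pick-up and fit:** I found the spindle, drive bar and hub in the camera images. I gripped the hub by opposite flats and slid it down the 30° spindle axis past the balls.
- **Finding the bar:** The hub stopped about 8 mm short with roughly 30 N on it. I eased off to about 10 N and turned it until it dropped over the bar, at around 41–45°.
- **Pressing home:** From that stop it travelled 8.0 mm further to a hard stop against the flange, at about 36 N.
- **Last checks:**
  - The wrist camera showed a ball standing out over the hub's top end.
  - After release the side view showed the brass bar ends inside the hub slot, and the carousel stayed put when I opened the gripper and withdrew.
  - The wrist force read about zero with the arm clear, and the things round the rotator look unmoved in the overall picture.
- **Not confirmed:**
  - I did not see the stated 8–12 N as the hub passed the balls. Force was only read at the end of each move, so the peak may have been missed. The camera showed the rod inside the bore, then the ball out over the top.
  - In the last close-up, taken after withdrawing, the balls were hard to make out, so the ball check rests on the earlier pictures.

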